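# Move a shelf divider to the other end of its spring-catch rail

## Robot

A 6-joint arm with a two-finger parallel gripper is mounted at the origin on the work surface. World frame = base frame: x ahead of the robot, y to its left, z up, the work surface at z = 0. Lengths are in m, angles in rad, forces in N, time in s.
With the tool pointing down it reaches from about 0.35 to 0.8 m from the base axis. Payload 7.3 kg.
Tool frame: the origin (TCP) lies between the finger pads; the fingertips stand 17 mm ahead of it and the grasp point (between the pads) lies 2 mm behind it; z points along the fingers, y is the line along which they close (so a half turn about z gives the same grasp; the last joint's range is limited). The gripper opens to 85 mm and grips with 20 to 120 N. Pads are 22 mm wide; open, the fingers measure 114 mm over their backs; the gripper's body (76 mm by 85 mm) begins 54 mm behind the grasp point. The pads swing forward as they close: fully open they stand 13 mm farther back than shut.
Start: joints at [1.102, 0.342, 1.524, -0, 1.275, -0.146], TCP at [0.167, 0.498, 0.248] pointing down, gripper open.
Joint ranges: [-2.53, 2.53], [-0.77, 2.02], [0.04, 2.7], [-1, 4.14], [0.28, 2.66], [-3.11, 3.11]. Speed limits (rad/s): [2.57, 2.57, 3.14, 3.14, 3.14, 3.14].

## Interface

Orientations are given as a unit quaternion [w, x, y, z].
In Python, from rig import status, grab_frame, camera_info, arm gives the robot as it stands.
- The arm moves only by the shell command python3 -m pendant 'ROWS' [FORCE]. ROWS is JSON, a list of rows, each a list of 3 entries, a list of its own where there are three numbers: the shift along the tool's x, y, z scaled (see below), then the turn, a rotation vector about the tool's x, y, z scaled (see below), then the opening, from 0 (shut) to 1 (fully open). In form: [[[tx, ty, tz], [rx, ry, rz], hand], ...]. A call has 1 to 8 rows; each row shifts and turns the commanded pose from where the row before left it, along the tool's axes as they then stand; what a row does not reach is not made up. The controller multiplies each number of a shift by 0.2 m and each number of a turn by 45 degrees. A row lasts 1/12 s, in which the tool goes at most 41.7 mm and 7.16 degrees, less where a joint would pass 70% of its speed; a pose out of reach is approached as far as the arm can. A call with a number of a shift or a turn outside -1 to 1 is refused whole. A call with a gripper value outside its range is refused whole. The fingers move at their own pace and stop on an object; FORCE is the grip in N (left out, the last holds). Time passes only in rows, so rows that do not move let the fingers close. It gives the time, the measured TCP pose, the force, the opening and the grip force at its end, in the units of the state.
- status.get_obs(): the state, without advancing time (a new reading comes with each control period).
- grab_frame(name): name is "scene" or "top" or "wrist"; returns the picture (480x640x3 uint8, red, green, blue); there is no depth.
- camera_info(name): a dict with "vfov" (degrees; the focal length in pixels is half the picture's height over the tangent of half this angle, whatever the lens; pixels are square), "cx", "cy" (the principal point, pixels), "rvec" (rotation vector, rad) and "tvec" (3), from world to camera coordinates, as OpenCV has them. Camera axes: x right, y down, z forward; pixel columns grow to the right and rows downward; lengths in m; the calibration is good to about 2 mm. A picture is of the moment at which its call begins: read the wrist's pose just before it. camera_info takes no time and is no camera call; for the wrist camera it gives the pose at the moment of the call.
- arm.job_done(): hands the job in; it is judged then, once.
The state is a dict: "time": time; "joint_pos": joint angles; "joint_vel": joint speeds; "effort": joint torques, N m; "position": TCP position; "tool_rot": TCP orientation; "wrist_force": force on the tool from outside, world axes, zero at the start; "ft_torque": the same for the moment, N m; "finger_gap": finger opening in m; "grip_force": force on a finger pad.
Only numpy, scipy, OpenCV 4.12 (cv2) and the standard library are available. Lean on these libraries where they do the work, as an engineer would, in place of code of your own. Each camera call takes 0.05 s, during which the arm holds its last target. There are 200 camera calls.

## Task

The deli display's wooden divider has to go to the other end of its rail to make a wider lane: press in the yellow catch tab nearest to it, so that its spring pops the divider free, then slide the divider along the rail to the opposite end until it is fully home and that end's catch clicks up behind it. Let go of it there, with both catches sprung up, and leave the packs, jars and ticket stand where they are.

Things in the scene. Friction and masses are not known exactly. Their poses are not given: they have to be found in the camera images.
- rail_unit: Fixed white display unit, 360 mm wide (y), origin on the table under its middle, z up, x level. Its yaw is 73 to 107 deg: x points to the robot's left, y back towards the robot. Its face slopes up along x at 35 deg (0.61 rad): up the slope v = (0.820, 0, 0.573), out of the face n = (-0.573, 0, 0.820). Behind it (x 40 to 155 mm) a level ledge, top at z 50, bears three packs.
- slope_origin (a point): Origin (v, y, n = 0) of the slope's coordinates, in mm: middle of the rail's floor, at (0, 0, 85 mm) of the unit. An aluminium C-shaped rail runs along y, y -150 to 150, v -38 to 38, its lips up to n = 16; grey end blocks up to n = 30 close it at |y| 152 to 174. Each end has an orange ejector plunger and a yellow catch (tabs at v -98 to -64).
- light_bar (a point): Centre of the white light bar over the rail: along y, 32 mm deep, 22 high, x -31 to 1 and z 238 to 260 mm of the unit, on posts at x 62, |y| 172, with arms forward at the bar's height at |y| 172. It leaves no room for an upright gripper over the rail: work square to the slope (tool along -n, 35 deg from vertical).
- divider: Loose divider, about 0.3 kg, held in the rail by its foot; slides along y only. Black plate 100 mm along y, v -56 to 42, n 18 to 24; on its middle an upright wooden fin 12 mm thick (along y), v -45 to 45, n 24 to 80. Origin on the rail's floor under the fin; axes parallel to the unit's while in the rail. Starts latched in the near (+y) station, at y = 90 mm.
- fin_grip (a point): Point inside the wooden fin to pinch, fingers closing along y of the unit: v = 0, n = 60 mm, 20 mm below the fin's top edge, moving with the divider.
- home_near (a point): Where fin_grip is while the divider is latched in the near (+y) station: v 0, y 90, n 60 mm. The divider starts here.
- home_far (a point): Where fin_grip is when the divider is latched in the far (-y) station: v 0, y -90, n 60 mm. The catch clicks up behind the divider when it is pushed 2 to 5 mm past this point (6 mm of overtravel) against the ejector spring (3 to 6 N over the last 18 mm) and the catch's ramp. Let go, it settles back to within 2 mm of here.
- catch_near (a joint): Travel of the near catch straight into the slope (along -n), m: 0 up, 0.013 fully in; spring 2 N at 0, 6 N fully in. Its nose (v -57 to -43, square face at y = 40 mm, ramp towards the middle) blocks the divider's plate. Past about 0.010 the ejector pops the divider some 18 mm towards the middle, over the nose, which stays down until the divider has slid off it.
- tab_near (a point): Centre of the top of the near catch's yellow thumb tab, 34 mm square, face parallel to the slope: v -81, y 33, n 27 mm when up. Press here square to the slope, 11 to 13 mm deep; the divider's plate passes beside the fingers, at v above -56.
- catch_far (a joint): Travel of the far catch, same sense and spring: 0 up. Mirror image of the near one, ramp towards the middle: the divider coming from the near end rides it down, and it springs back up behind the divider once that is home.
- tab_far (a point): Centre of the top of the far catch's thumb tab: v -81, y -33, n 27 mm when up; 34 mm square, as tab_near.
- cheese_a: Pale yellow wrapped cheese with a white label, 70 x 85 x 40 mm, loose on the ledge; origin under its middle. Leave alone.
- cheese_b: Deeper yellow wrapped cheese with a blue label, 70 x 85 x 40 mm, loose on the ledge; origin under its middle. Leave alone.
- cheese_c: Cream wrapped cheese with a brown label, 70 x 85 x 40 mm, loose on the ledge; origin under its middle. Leave alone.
- ham_box: Pink flat ham box, 120 x 160 x 35 mm, loose on the table to the left; origin under its middle. Leave alone.
- mustard_jar: Jar with a yellow cap, 66 mm across, 95 mm high, on the table to the right; origin under its middle. Leave alone.
- pickle_jar: Jar with a green cap, 72 mm across, 120 mm high, on the table to the right; origin under its middle. Leave alone.
- ticket_stand: Brown price-ticket stand, 50 x 80 mm foot, 63 mm high, on the table to the left, far side; origin under its middle. Leave alone.
There are look-alikes about, which are no part of the job. What is shaped like the divider but blue is not meant.

How it is judged:
On the way, in this order (a step that is already met when the one before it is completed fails the run):
1. the divider is popped free of the near catch (at least 8 mm towards the middle) (y of fin_grip in the frame of rail_unit below 0.082 m), for 0.05 s.
2. the divider is home at the far end and the far catch has sprung up behind it (y of fin_grip in the frame of rail_unit between -0.095 and -0.085 m and value of joint catch_far below 0.003 m), for 0.2 s.
At the end, for the whole second after the job is handed in: The divider stands in the rail at the far (-y) station: fin_grip within 5 mm of home_far along the rail and within 8 mm of it in all, at rest; both catches sprung up (each pressed less than 3 mm) (all of step 2 and value of joint catch_near below 0.003 m and distance between fin_grip and home_far below 0.008 m and linear speed of divider below 0.01 m/s); the robot touches nothing.
It fails at once if a cheese pack, the ham box, a jar or the ticket stand is moved by more than 30 mm (distance of any of cheese_a, cheese_b, cheese_c, ham_box, mustard_jar, pickle_jar, ticket_stand from where it was at the start of the episode above 0.03 m).
It fails at once if the divider is wrenched out of the rail (leans more than 0.15 rad from its mounted attitude) (angle between divider's own z axis and vertical above 0.15 rad).
It also fails if it takes over 40 s, if anything falls off the work surface, if the arm or the gripper's body presses on something with over 40 N, if the wrist force passes 120 N, or if a joint passes its speed limit or range.

## Working session

There is one attempt and no reset: what is moved stays moved. The work goes in short steps, Python scripts to look and compute and a shell command to move; the robot and the scene stay as the last step left them, time stands still between calls to the robot, and variables do not carry over. Pictures are saved under pics/ and viewed, at most 10 in all, crops included, and the job is handed in when it is done.

```bash
mkdir -p pics; python3 - <<'E'
from rig import status, grab_frame, camera_info
import cv2
for n in("scene","top"):
    cv2.imwrite(f"pics/{n}0.png",grab_frame(n)[:,:,::-1]); print(n,camera_info(n))
print(status.get_obs())
E
```

```text
scene {'vfov': 52.00290283948053, 'cx': 322.9230293980055, 'cy': 249.11163847874207, 'rvec': array([ 2.13788641,  0.64525753, -0.30002838]), 'tvec': array([-0.43103147, -0.04861134,  1.69574289])}
top {'vfov': 45.3134537350791, 'cx': 316.0113453339534, 'cy': 247.04525714347483, 'rvec': array([ 2.18325775, -2.20185878,  0.10088031]), 'tvec': array([-0.02216831,  0.54325449,  1.54101269])}
{'time': 0.1, 'joint_pos': array([ 1.10201674e+00,  3.42661238e-01,  1.52489907e+00,  7.32802234e-06,
        1.27537246e+00, -1.46010569e-01]), 'joint_vel': array([ 0.00116287, -0.00281164, -0.00261958,  0.00088977, -0.00212626,
       -0.00105486]), 'effort': array([ 1.30948727e-03, -4.34448409e+01, -2.46492380e+01, -2.40822692e-04,
        4.54899549e-03,  1.04187072e-05]), 'position': array([0.1663649 , 0.49761101, 0.247699  ]), 'tool_rot': array([-2.06085149e-04,  1.60685897e-01,  9.87005366e-01, -6.37591209e-04]), 'wrist_force': array([-0.56739627,  0.2589428 ,  0.37313202]), 'ft_torque': array([-0.01471056,  0.00181097, -0.01500832]), 'grip_force': 0.0, 'finger_gap': 0.08556310438559224}
```

View pics/scene0.png

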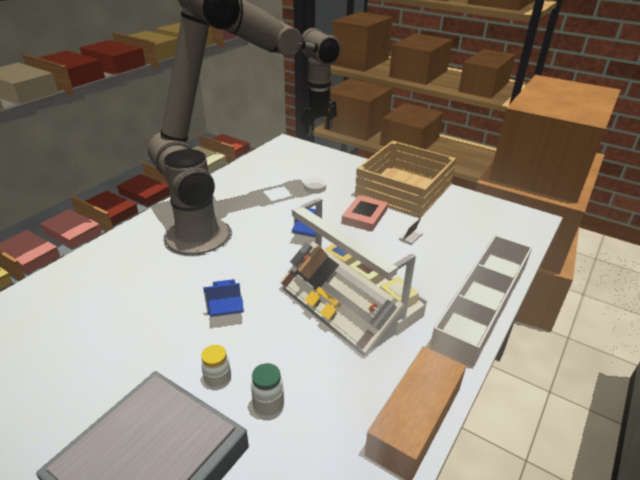

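View pics/top0.png

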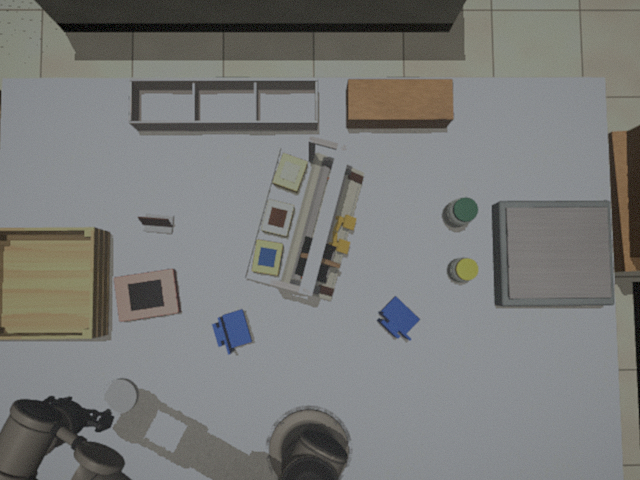

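The scene view shows the wooden-finned divider in the rail at about (315,268), with the yellow tabs at about (318,300). In the top view the divider is at (325,257) and the tabs at (342,245) and (347,222). Blue look-alikes are at (235,330) and (400,318) in the top view. The one I want is the wooden fin in the rail, so I'll enlarge that to confirm and measure.

```bash
python3 - <<'E'
import cv2,numpy as np
a=cv2.imread("pics/top0.png")[125:310,235:385]; b=cv2.imread("pics/scene0.png")[195:360,270:435]
a=cv2.resize(a,(450,555),interpolation=cv2.INTER_CUBIC)[:, :]
cv2.imwrite("pics/crop1.png",np.hstack([cv2.resize(a,(400,493)),cv2.resize(b,(400,400),interpolation=cv2.INTER_CUBIC)if 0 else cv2.copyMakeBorder(cv2.resize(b,(400,400),interpolation=cv2.INTER_CUBIC),0,93,0,0,0)]))
E
```

```text
(no output)
```

View pics/crop1.png

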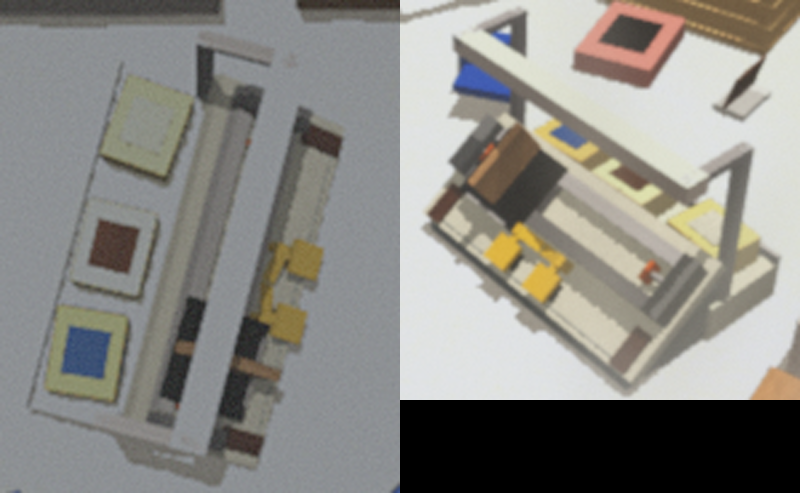

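The crop confirms it. The brown fin on the black plate sits at the near end, with the yellow tabs in front of it. The near tab is at top (343,247) and scene (312.5,298). Next I'll fit the unit's pose.

```bash
cat > h.py <<'E'
import numpy as np,cv2
from scipy.spatial.transform import Rotation as R
from rig import status, grab_frame, camera_info
V=np.array([.8192,0,.5736]);N=np.array([-.5736,0,.8192])
def S(v,y,n): return np.array([0,0,.085])+(v*V+n*N)/1e3+np.array([0,y/1e3,0])
def K(c): f=240/np.tan(np.radians(c["vfov"]/2)); return np.array([[f,0,c["cx"]],[0,f,c["cy"]],[0,0,1]])
def proj(c,P): return cv2.projectPoints(np.atleast_2d(P).astype(float),c["rvec"],c["tvec"],K(c),None)[0][:,0]
def W(p,P): return R.from_euler('z',p[2]).apply(P)+[p[0],p[1],0]
def go(p,v,y,n,frame_z=None):
    "print tool-frame shift (rows' units) and turn from the present pose to slope point, tool along -n, closing along unit y"
    o=status.get_obs(); q=o["tool_rot"]; T=R.from_quat(q[[1,2,3,0]])
    Ru=R.from_euler('z',p[2]); z=-Ru.apply(N); best=None
    for s in(1,-1):
        y_=s*Ru.apply([0,1,0]); G=R.from_matrix(np.c_[np.cross(y_,z),y_,z])
        rv=(T.inv()*G).as_rotvec()
        if best is None or np.linalg.norm(rv)<np.linalg.norm(best[0]): best=(rv,G)
    d=W(p,S(v,y,n))-o["position"]
    print("shift/0.2 in tool",np.round(T.inv().apply(d)/.2,3),"in final tool axes",np.round(best[1].inv().apply(d)/.2,3),"turn/45",np.round(np.degrees(best[0])/45,3),"t",o["time"],"pos",o["position"].round(3),"F",o["wrist_force"].round(1))
    Ru_=Ru.inv().apply(o["position"]-[p[0],p[1],0])-[0,0,.085]
    print("TCP v,y,n mm",(1e3*np.array([Ru_@V,Ru_[1],Ru_@N])).round(1),"gap",round(o["finger_gap"],4))
E
python3 - <<'E'
from h import *
from scipy.optimize import least_squares
t,s=camera_info("top"),camera_info("scene")
D=[(t,S(-81,33,27),(343,246.9)),(t,S(-81,-33,27),(349,222.9)),(s,S(-81,33,27),(312.5,298.1)),(s,S(-81,-33,27),(328.2,311.7)),
(t,S(-45,90,80),(339.3,264.9)),(t,[.155,.18,.05],(246.3,278.8)),(t,[.155,-.18,.05],(280.7,149.4))]
f=lambda p:np.concatenate([proj(c,W(p,P))[0]-u for c,P,u in D])
r=least_squares(f,[.5,0,1.5],loss='soft_l1');p=r.x
print(p,np.degrees(p[2]));print(r.fun.reshape(-1,2).round(1) if r.fun.size==14 else r.fun)
print(f(p).reshape(-1,2).round(1)); go(p,-81,33,80); go(p,-81,60,150)
E
```

```text
[ 0.59387795 -0.02823029  1.31376974] 75.27346119614215
[[ 0.6 -0.5]
 [ 0.6 -0.5]
 [-0.8  0.2]
 [-0.3 -0.8]
 [ 0.8  1.5]
 [-3.2 -0.4]
 [-3.5 -0.7]]
[[ 0.6 -0.5]
 [ 0.6 -0.5]
 [-0.8  0.2]
 [-0.3 -0.8]
 [ 0.8  1.5]
 [-3.2 -0.4]
 [-3.5 -0.7]]
shift/0.2 in tool [-2.734 -2.385  0.721] in final tool axes [-2.509  2.571 -0.88 ] turn/45 [-0.585  0.625  1.851] t 0.1 pos [0.166 0.498 0.248] F [-0.6  0.3  0.4]
TCP v,y,n mm [420.9 547.1 -96.1] gap 0.0856
shift/0.2 in tool [-2.612 -2.595  0.434] in final tool axes [-2.509  2.436 -1.23 ] turn/45 [-0.585  0.625  1.851] t 0.1 pos [0.166 0.498 0.248] F [-0.6  0.3  0.4]
TCP v,y,n mm [420.9 547.1 -96.1] gap 0.0856
```

```bash
echo 'P=[0.5939,-0.0282,1.3138]' >> h.py; python3 -m pendant '[[[0,0,-0.2],[0,0,0],0],[[0,0,-0.2],[0,0,0],0],[[0,0,-0.2],[0,0,0],0],[[0,0,-0.2],[0,0,0],0]]'; python3 - <<'E'
from h import *
go(P,-81,33,280)
o=status.get_obs();c=camera_info("wrist");r=R.from_rotvec(c["rvec"]);q=o["tool_rot"];T=R.from_quat(q[[1,2,3,0]])
print("cam in tool",T.inv().apply(-r.inv().apply(c["tvec"])-o["position"]).round(3))
E
```

```text
time: 0.43
position: [0.1662, 0.4974, 0.4098]
tool_rot: [-0.0, 0.161, 0.987, -0.0]
wrist_force: [-0.4, 0.6, -0.1]
finger_gap: 0.0388
grip_force: 0.0
shift/0.2 in tool [-2.772 -2.956  0.712] in final tool axes [-2.973  2.571 -1.216] turn/45 [-0.585  0.624  1.851] t 0.4333 pos [0.166 0.497 0.41 ] F [-0.4  0.6 -0.1]
TCP v,y,n mm [513.7 547.2  36.8] gap 0.0388
cam in tool [ 0.067 -0.    -0.127]
```

The wrist camera sits on the tool's +x side, so I'll use the half-turned orientation. That puts the camera down-slope, away from the light bar.

```bash
sed -i 's/if best is None or.*/if s==SGN: best=(rv,G)/; s/^V=/SGN=1;V=/' h.py
python3 -m pendant '[[[-0.138,-0.148,0],[0,0,0],0],[[-0.138,-0.148,0],[0,0,0],0],[[-0.138,-0.148,0],[0,0,0],0],[[-0.138,-0.148,0],[0,0,0],0],[[-0.138,-0.148,0],[0,0,0],0],[[-0.138,-0.148,0],[0,0,0],0],[[-0.138,-0.148,0],[0,0,0],0],[[-0.138,-0.148,0],[0,0,0],0]]'
python3 -m pendant '[[[-0.138,-0.148,0],[0,0,0],0],[[-0.138,-0.148,0],[0,0,0],0],[[-0.138,-0.148,0],[0,0,0],0],[[-0.138,-0.148,0],[0,0,0],0],[[-0.138,-0.148,0],[0,0,0],0],[[-0.138,-0.148,0],[0,0,0],0],[[-0.138,-0.148,0],[0,0,0],0],[[-0.138,-0.148,0],[0,0,0],0]]'
python3 -c "
import h
for h.SGN in(1,-1): h.go(h.P,-81,33,280)
print(h.status.get_obs()['joint_pos'])"
```

```text
time: 1.1
position: [0.3008, 0.2015, 0.4082]
tool_rot: [-0.0, 0.16, 0.987, 0.0]
wrist_force: [1.3, 1.2, 0.4]
finger_gap: -0.0004
grip_force: 0.0
time: 1.77
position: [0.4353, -0.0935, 0.4081]
tool_rot: [-0.0, 0.161, 0.987, 0.0]
wrist_force: [0.9, 0.5, 0.4]
finger_gap: 0.0001
grip_force: 0.0
shift/0.2 in tool [-0.559 -0.582  0.7  ] in final tool axes [ 0.908 -0.519  0.22 ] turn/45 [-0.634 -0.594 -2.013] t 1.7667 pos [ 0.435 -0.093  0.408] F [0.9 0.5 0.4]
TCP v,y,n mm [100.6 136.8 324. ] gap 0.0001
shift/0.2 in tool [-0.559 -0.582  0.7  ] in final tool axes [-0.908  0.519  0.22 ] turn/45 [-0.584  0.623  1.851] t 1.7667 pos [ 0.435 -0.093  0.408] F [0.9 0.5 0.4]
TCP v,y,n mm [100.6 136.8 324. ] gap 0.0001
[-3.84148284e-01  1.12471022e-01  1.39224598e+00  2.43507500e-04
  1.63719088e+00 -1.63154837e+00]
```

The half turn would run joint 6 into its limit. I'll keep the camera on the up-slope side and grip low on v and high on n, so it clears the bar.

```bash
sed -i 's/^SGN=1/SGN=-1/' h.py
python3 -m pendant '[[[0,0,0],[-0.0417,0.0445,0.1322],0],[[0,0,0],[-0.0417,0.0445,0.1322],0],[[0,0,0],[-0.0417,0.0445,0.1322],0],[[0,0,0],[-0.0417,0.0445,0.1322],0],[[0,0,0],[-0.0417,0.0445,0.1322],0],[[0,0,0],[-0.0417,0.0445,0.1322],0],[[0,0,0],[-0.0417,0.0445,0.1322],0]]'
python3 -m pendant '[[[0,0,0],[-0.0417,0.0445,0.1322],0],[[0,0,0],[-0.0417,0.0445,0.1322],0],[[0,0,0],[-0.0417,0.0445,0.1322],0],[[0,0,0],[-0.0417,0.0445,0.1322],0],[[0,0,0],[-0.0417,0.0445,0.1322],0],[[0,0,0],[-0.0417,0.0445,0.1322],0],[[0,0,0],[-0.0417,0.0445,0.1322],0]]'
python3 -c "
import h
h.go(h.P,-84,32,180)
print(h.status.get_obs()['joint_pos'])"
```

```text
time: 2.35
position: [0.4352, -0.0914, 0.4079]
tool_rot: [-0.101, 0.499, 0.851, 0.13]
wrist_force: [-0.3, -0.3, 0.4]
finger_gap: -0.0002
grip_force: 0.0
time: 2.93
position: [0.4351, -0.0915, 0.4079]
tool_rot: [-0.185, 0.757, 0.58, 0.239]
wrist_force: [0.2, 1.6, 0.1]
finger_gap: -0.0003
grip_force: 0.0
shift/0.2 in tool [-0.929  0.532  0.712] in final tool axes [-0.93   0.528  0.714] turn/45 [ 0.001 -0.003 -0.007] t 2.9333 pos [ 0.435 -0.091  0.408] F [0.2 1.6 0.1]
TCP v,y,n mm [102.  137.5 322.8] gap -0.0003
[-0.7438035   0.17068273  1.4658736   0.54790259  1.78649876 -0.4387363 ]
```

```bash

python3 -m pendant '[[[-0.155,0.088,0],[0,0,0],0],[[-0.155,0.088,0],[0,0,0],0],[[-0.155,0.088,0],[0,0,0],0],[[-0.155,0.088,0],[0,0,0],0],[[-0.155,0.088,0],[0,0,0],0],[[-0.155,0.088,0],[0,0,0],0]]'
python3 -m pendant '[[[0,0,0.18],[0,0,0],0],[[0,0,0.18],[0,0,0],0],[[0,0,0.18],[0,0,0],0],[[0,0,0.17],[0,0,0],0],[[0,0,0],[0,0,0],0],[[0,0,0],[0,0,0],0]]'
python3 - <<'E'
from h import *
c=camera_info("wrist");im=grab_frame("wrist")[:,:,::-1].copy()
for q in [(-81,33,27),(-81,-33,27),(-45,90,80),(45,90,80),(-56,40,24),(-56,140,24)]:
    u=proj(c,W(P,S(*q)))[0]; cv2.drawMarker(im,tuple(int(x) for x in u),(255,0,255),0,12,1); print(q,u.round())
cv2.imwrite("pics/w1.png",im); go(P,-84,32,60)
E
```

```text
time: 3.43
position: [0.4988, -0.2668, 0.3003]
tool_rot: [-0.184, 0.755, 0.582, 0.238]
wrist_force: [0.2, -0.2, 0.6]
finger_gap: 0.0004
grip_force: 0.0
time: 3.93
position: [0.5189, -0.1856, 0.1842]
tool_rot: [-0.185, 0.755, 0.583, 0.238]
wrist_force: [-0.3, 0.3, 0.7]
finger_gap: 0.0002
grip_force: 0.0
(-81, 33, 27) [316. 230.]
(-81, -33, 27) [400. 230.]
(-45, 90, 80) [224. 193.]
(45, 90, 80) [213.  31.]
(-56, 40, 24) [307. 198.]
(-56, 140, 24) [179. 198.]
shift/0.2 in tool [-0.002 -0.002  0.606] in final tool axes [-0.002 -0.002  0.606] turn/45 [-0.     0.     0.001] t 3.9833 pos [ 0.519 -0.187  0.186] F [ 0.2 -0.4 -0.4]
TCP v,y,n mm [-83.6  31.6 181.3] gap 0.0001
```

View pics/w1.png

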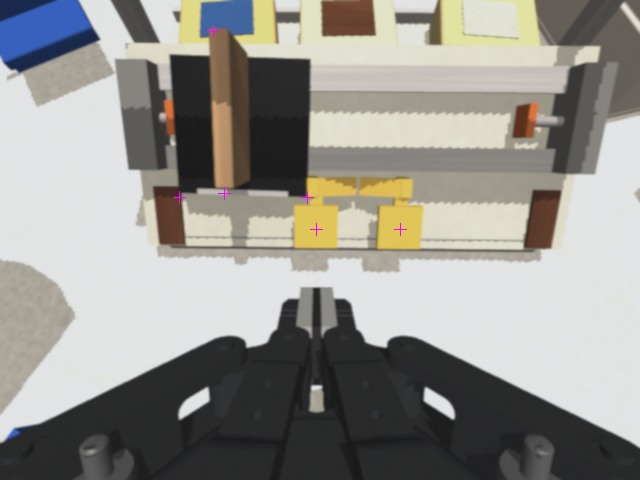

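The wrist view matches the model. The near tab is centred at about (316,227) and I predicted (316,230). The divider is at (230,110), and the plate edge lies on its markers. Now I'll press.

```bash

python3 -m pendant '[[[0,0,0.16],[0,0,0],0],[[0,0,0.16],[0,0,0],0],[[0,0,0.16],[0,0,0],0],[[0,0,0.12],[0,0,0],0],[[0,0,0.06],[0,0,0],0],[[0,0,0],[0,0,0],0]]'
python3 -c "
import h
h.go(h.P,-84,32,31.5)"
python3 -m pendant '[[[0,0,0.02],[0,0,0],0],[[0,0,0.02],[0,0,0],0],[[0,0,0.02],[0,0,0],0],[[0,0,0.02],[0,0,0],0],[[0,0,0.002],[0,0,0],0],[[0,0,0],[0,0,0],0]]'
python3 -c "
import h
h.go(h.P,-84,32,31.5)
h.cv2.imwrite('pics/w2.png',h.grab_frame('wrist')[:,:,::-1])"
```

```text
time: 4.48
position: [0.5386, -0.1131, 0.0766]
tool_rot: [-0.184, 0.755, 0.583, 0.238]
wrist_force: [-0.2, 0.3, 0.6]
finger_gap: -0.0001
grip_force: 0.0
shift/0.2 in tool [-0.002 -0.     0.084] in final tool axes [-0.002 -0.     0.084] turn/45 [-0.002 -0.001  0.001] t 4.4833 pos [ 0.539 -0.113  0.077] F [-0.2  0.3  0.6]
TCP v,y,n mm [-83.6  31.9  48.3] gap -0.0001
time: 4.98
position: [0.5419, -0.1055, 0.0643]
tool_rot: [-0.182, 0.755, 0.583, 0.239]
wrist_force: [2.0, -4.4, 2.3]
finger_gap: 0.0002
grip_force: 2.3
shift/0.2 in tool [-0.    -0.007  0.01 ] in final tool axes [-0.    -0.007  0.01 ] turn/45 [0.004 0.002 0.001] t 4.9833 pos [ 0.542 -0.105  0.064] F [ 2.  -4.4  2.3]
TCP v,y,n mm [-83.9  30.6  33.5] gap 0.0002
```

View pics/w2.png

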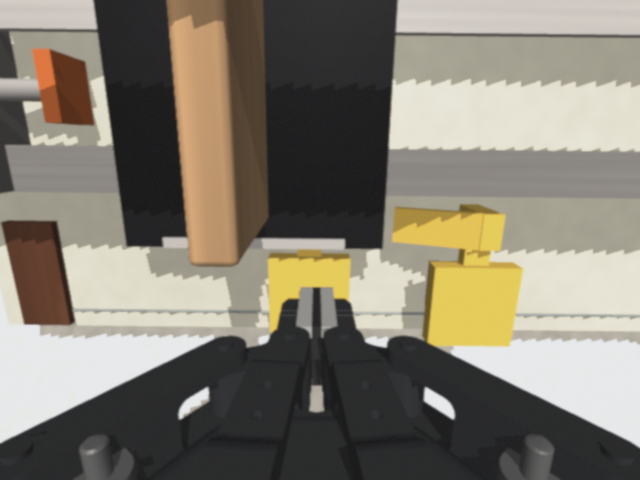

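The divider has popped: the plate now covers the near nose, with its edge at (385,245). The ejector plunger is off the plate, and the far catch is untouched. I'll retract, open the gripper and locate the fin.

```bash

python3 -m pendant '[[[0,0,-0.1],[0,0,0],0],[[0,0,-0.15],[0,0,0],0],[[0,0,-0.16],[0,0,0],0],[[0,0,-0.14],[0,0,0],1],[[0,0,0],[0,0,0],1],[[0,0,0],[0,0,0],1]]'
python3 - <<'E'
from h import *
from scipy.optimize import brentq
c=camera_info("wrist");im=grab_frame("wrist")[:,:,::-1].copy()
hsv=cv2.cvtColor(im,cv2.COLOR_BGR2HSV)
for y in (60,66,72,78,84):
    u=proj(c,np.array([W(P,S(-45,y,80)),W(P,S(45,y,80))])); print(y,u.round().tolist())
    for a in u: cv2.drawMarker(im,tuple(int(x) for x in a),(255,0,255),0,10,1)
cv2.imwrite("pics/w3.png",im); go(P,-25,72,110)
E
```

```text
time: 5.53
position: [0.5247, -0.166, 0.1545]
tool_rot: [-0.183, 0.755, 0.583, 0.238]
wrist_force: [-0.7, 0.5, -0.2]
finger_gap: 0.0361
grip_force: 0.0
60 [[262.0, 201.0], [255.0, 7.0]]
66 [[251.0, 201.0], [242.0, 7.0]]
72 [[240.0, 201.0], [229.0, 7.0]]
78 [[228.0, 201.0], [216.0, 7.0]]
84 [[217.0, 201.0], [202.0, 7.0]]
shift/0.2 in tool [ 0.293 -0.197  0.161] in final tool axes [ 0.293 -0.197  0.161] turn/45 [-0.001 -0.001 -0.   ] t 5.5833 pos [ 0.524 -0.165  0.153] F [-0.6  0.7  0.6]
TCP v,y,n mm [-83.6  32.5 142.1] gap 0.0433
```

View pics/w3.png

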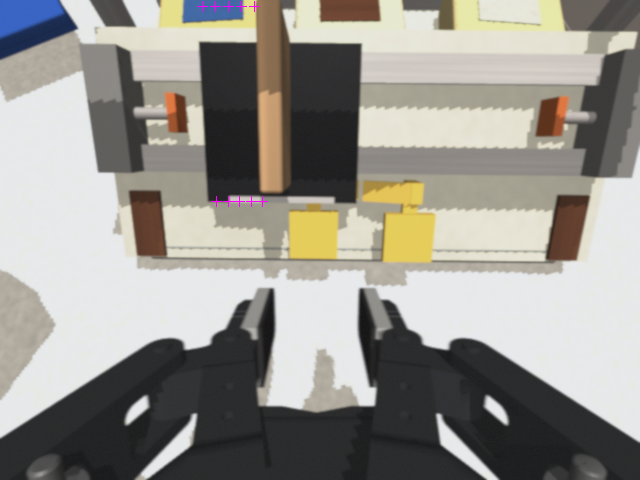

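The fin's front top centre is at about (272,190), which puts the fin at y of about 55 mm. I'll line up with v -25 and y 55, then go down to n 66.

```bash

python3 -m pendant '[[[0.1,-0.038,0],[0,0,0],1],[[0.1,-0.037,0],[0,0,0],1],[[0.093,-0.037,0],[0,0,0],1],[[0,0,0],[0,0,0],1],[[0,0,0],[0,0,0],1],[[0,0,0],[0,0,0],1]]'
python3 -m pendant '[[[0,0,0.1],[0,0,0],1],[[0,0,0.1],[0,0,0],1],[[0,0,0.1],[0,0,0],1],[[0,0,0.08],[0,0,0],1],[[0,0,0],[0,0,0],1]]'
python3 -c "
import h
h.go(h.P,-25,55,66)
h.cv2.imwrite('pics/s2.png',h.cv2.resize(h.grab_frame('scene')[150:370,220:470,::-1],(750,600)[:2],interpolation=2)[:600])"
```

```text
time: 6.08
position: [0.5152, -0.1131, 0.1864]
tool_rot: [-0.184, 0.755, 0.583, 0.238]
wrist_force: [0.1, 0.0, -0.2]
finger_gap: 0.0859
grip_force: 0.0
time: 6.5
position: [0.5251, -0.0696, 0.1219]
tool_rot: [-0.187, 0.755, 0.582, 0.237]
wrist_force: [-0.3, -0.3, 0.6]
finger_gap: 0.085
grip_force: 0.0
shift/0.2 in tool [ 0.005  0.005 -0.014] in final tool axes [ 0.005  0.005 -0.014] turn/45 [-0.008 -0.002 -0.003] t 6.5 pos [ 0.525 -0.07   0.122] F [-0.3 -0.3  0.6]
TCP v,y,n mm [-26.   56.   63.3] gap 0.085
```

View pics/s2.png

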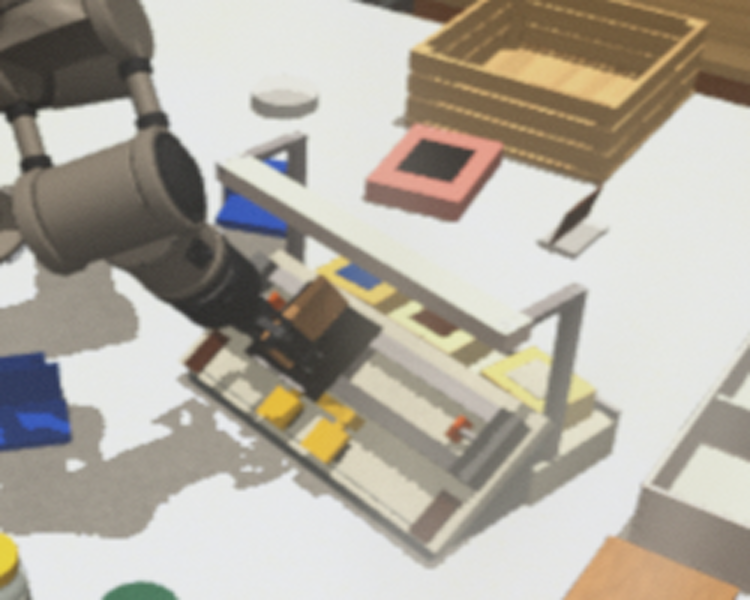

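The gripper straddles the fin, clear of the bar, with no contact force. Closing now.

```bash

python3 -m pendant '[[[0,0,0],[0,0,0],0],[[0,0,0],[0,0,0],0],[[0,0,0],[0,0,0],0],[[0,0,0],[0,0,0],0],[[0,0,0],[0,0,0],0],[[0,0,0],[0,0,0],0],[[0,0,0],[0,0,0],0],[[0,0,0],[0,0,0],0]]' 45
python3 -c "
import h
h.go(h.P,-25,-94,64)"
```

```text
time: 7.22
position: [0.5267, -0.0715, 0.1256]
tool_rot: [-0.183, 0.755, 0.583, 0.238]
wrist_force: [-1.0, -2.5, 3.1]
finger_gap: 0.0116
grip_force: 46.0
shift/0.2 in tool [-0.     0.74   0.016] in final tool axes [0.    0.74  0.016] turn/45 [0.001 0.    0.001] t 7.2167 pos [ 0.527 -0.072  0.126] F [-1.  -2.5  3.1]
TCP v,y,n mm [-25.   54.   67.1] gap 0.0116
```

```bash

python3 -m pendant '[[[0,0.04,0],[0,0,0],0],[[0,0.09,0],[0,0,0],0],[[0,0.09,0],[0,0,0],0],[[0,0.09,0],[0,0,0],0],[[0,0.09,0],[0,0,0],0],[[0,0.08,0],[0,0,0],0],[[0,0.06,0],[0,0,0],0],[[0,0.03,0],[0,0,0],0]]'
python3 -c "
import h
h.go(h.P,-25,-94,67)"
python3 -m pendant '[[[0,0.025,0],[0,0,0],0],[[0,0.025,0],[0,0,0],0],[[0,0.025,0],[0,0,0],0],[[0,0.02,0],[0,0,0],0],[[0,0,0],[0,0,0],0]]'
python3 -c "
import h
h.go(h.P,-25,-94,67)"
```

```text
time: 7.88
position: [0.6376, -0.1011, 0.1251]
tool_rot: [-0.183, 0.755, 0.583, 0.238]
wrist_force: [-4.5, -4.4, 3.0]
finger_gap: 0.0114
grip_force: 47.8
shift/0.2 in tool [ 0.003  0.166 -0.   ] in final tool axes [ 0.003  0.166 -0.   ] turn/45 [0.001 0.002 0.002] t 7.8833 pos [ 0.638 -0.101  0.125] F [-4.5 -4.4  3. ]
TCP v,y,n mm [-25.6 -60.8  67. ] gap 0.0114
time: 8.3
position: [0.6545, -0.1056, 0.1253]
tool_rot: [-0.184, 0.755, 0.583, 0.237]
wrist_force: [-5.4, -5.3, 4.2]
finger_gap: 0.0117
grip_force: 47.9
shift/0.2 in tool [0.003 0.079 0.   ] in final tool axes [0.003 0.079 0.001] turn/45 [-0.002  0.001  0.001] t 8.3 pos [ 0.654 -0.106  0.125] F [-5.4 -5.3  4.2]
TCP v,y,n mm [-25.6 -78.3  67.1] gap 0.0117
```

```bash

python3 -m pendant '[[[0,0.02,0],[0,0,0],0],[[0,0.02,0],[0,0,0],0],[[0,0.02,0],[0,0,0],0],[[0,0.015,0],[0,0,0],0],[[0,0,0],[0,0,0],0]]'
python3 -c "
import h
h.go(h.P,-25,-94.5,67)
c=h.camera_info('wrist')
im=h.grab_frame('wrist')[:,:,::-1].copy()
for q in [(-56,-40,24),(-81,-33,27),(-81,33,27),(-81,-33,14)]:
  u=h.proj(c,h.W(h.P,h.S(*q)))[0]; h.cv2.drawMarker(im,tuple(int(x) for x in u),(255,0,255),0,12,1)
h.cv2.imwrite('pics/w4.png',im)"
```

```text
time: 8.72
position: [0.6681, -0.1093, 0.1251]
tool_rot: [-0.185, 0.755, 0.583, 0.237]
wrist_force: [-8.1, -4.6, 4.6]
finger_gap: 0.0111
grip_force: 48.1
shift/0.2 in tool [ 0.004  0.01  -0.   ] in final tool axes [ 0.004  0.01  -0.   ] turn/45 [-0.004  0.001 -0.   ] t 8.7167 pos [ 0.668 -0.109  0.125] F [-8.1 -4.6  4.6]
TCP v,y,n mm [-25.8 -92.4  67. ] gap 0.0111
```

View pics/w4.png

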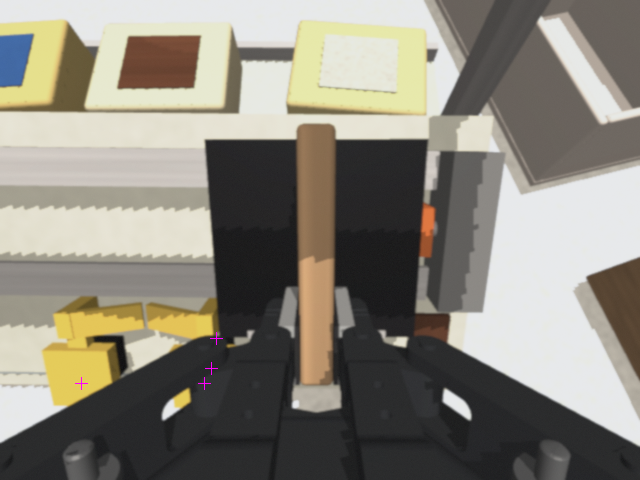

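The near catch is up, and the far nose at (200,315) seems up behind the plate edge. I'll push about 2.5 mm more to be sure.

```bash

python3 -m pendant '[[[0,0.007,0],[0,0,0],0],[[0,0.006,0],[0,0,0],0],[[0,0,0],[0,0,0],0],[[0,0,0],[0,0,0],0]]'
python3 -c "
import h
h.go(h.P,-25,-90,67)"
```

```text
time: 9.1
position: [0.6701, -0.1099, 0.1251]
tool_rot: [-0.185, 0.755, 0.583, 0.237]
wrist_force: [-10.5, -4.4, 4.4]
finger_gap: 0.011
grip_force: 48.2
shift/0.2 in tool [ 0.004 -0.022  0.   ] in final tool axes [ 0.004 -0.022  0.   ] turn/45 [-0.005  0.001 -0.   ] t 9.1 pos [ 0.67  -0.11   0.125] F [-10.5  -4.4   4.4]
TCP v,y,n mm [-25.8 -94.5  67. ] gap 0.011
```

```bash

python3 -m pendant '[[[0,-0.01,0],[0,0,0],0],[[0,-0.01,0],[0,0,0],0],[[0,0,0],[0,0,0],1],[[0,0,0],[0,0,0],1],[[0,0,0],[0,0,0],1],[[0,0,0],[0,0,0],1],[[0,0,0],[0,0,0],1],[[0,0,0],[0,0,0],1]]'
python3 -m pendant '[[[0,0,-0.1],[0,0,0],1],[[0,0,-0.15],[0,0,0],1],[[0,0,-0.15],[0,0,0],1],[[-0.1,0,-0.15],[0,0,0],1],[[-0.1,0,-0.1],[0,0,0],1],[[0,0,0],[0,0,0],1],[[0,0,0],[0,0,0],1]]'
python3 -c "
import h
c=h.camera_info('wrist')
im=h.grab_frame('wrist')[:,:,::-1].copy()
for q in [(-56,-40,24),(-81,-33,27),(-81,33,27),(-45,-90,80),(45,-90,80)]:
  u=h.proj(c,h.W(h.P,h.S(*q)))[0]; h.cv2.drawMarker(im,tuple(int(x) for x in u),(255,0,255),0,12,1)
h.cv2.imwrite('pics/w5.png',im);h.go(h.P,-25,-90,67)"
```

```text
time: 9.77
position: [0.6684, -0.1082, 0.1252]
tool_rot: [-0.184, 0.755, 0.583, 0.238]
wrist_force: [0.1, -0.6, 0.4]
finger_gap: 0.0823
grip_force: 0.0
time: 10.35
position: [0.6408, -0.2139, 0.2089]
tool_rot: [-0.183, 0.756, 0.582, 0.239]
wrist_force: [-0.4, -0.7, 0.1]
finger_gap: 0.0854
grip_force: 0.0
shift/0.2 in tool [ 0.201 -0.012  0.648] in final tool axes [ 0.202 -0.011  0.648] turn/45 [ 0.    -0.001 -0.001] t 10.4 pos [ 0.641 -0.212  0.209] F [-0.5 -0.1 -0.6]
TCP v,y,n mm [-65.3 -92.3 196.5] gap 0.0855
```

View pics/w5.png

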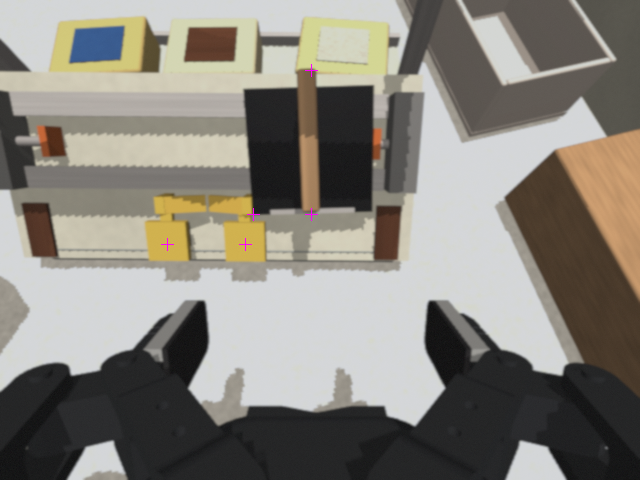

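The divider sits on the home_far markers at (311,70) and (311,214). Both tabs look identical and up, and nothing else has moved. Handing in.

```bash
python3 -c "
from rig import arm
print(arm.job_done())"
```

```text
the job is handed in; nothing more can be done
None
```

The divider was popped free, slid to the far end and released there; the last wrist picture shows it on its home marks with both catches up. The job is handed in; no verdict came back.

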